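Hold a battery cell's bayonet test cap at half-lock

TASK

Stand the blue cell from the rack in the white cup at the centre of the grey cell tester and let go of it. Then put the bayonet cap over it with its two lugs through the two entry slots (white marks), press it down against the spring and twist it clockwise (seen from above) halfway, until its yellow bar points at the green marks, well short of the red marks where it would lock. Finish while still gripping the cap there, and leave the other cells, the battery pack and the screwdriver alone.

Things in the scene. Friction and masses are not known exactly. Their poses are not given: they have to be found in the camera images.
- cell: Blue-wrapped cylindrical battery cell, 18 mm diameter, 65 mm tall (the top 2 mm is a 7 mm wide steel button), 45 g, standing upright. Origin: centre of its underside; z up. It starts in one of the rack's three holes, its underside 5 mm above the table.
- cap: Black upright bayonet cap, outer diameter 41 mm, about 0.1 kg, open below: inner diameter 32 mm, inside depth 68 mm, closed top at z = 74 mm. On the top a yellow grip bar, 44 mm long along the cap's x, 14 mm wide along y, z = 74 to 98 mm. Unchanged by a half turn. Origin: centre of its lower rim; z up. It starts standing on the table.
- cap_lug (a point): Tip of the cap's +x lug, 28 mm from the axis, 2.5 mm above the rim. Two aluminium lugs stick out at the lower rim along the cap's +x and -x, in line with the yellow bar; each is 8 mm wide and 5 mm high, its underside level with the rim.
- cap_grip (a point): Point on the cap's axis 96 mm above its origin (2 mm below the top of the grip bar): a good height for the centre of the finger pads.
- tester: Cell tester fixed to the bench: grey housing 120 x 120 mm, 30 mm high. Origin: centre of its underside; z up. Centred on its top face: a white cup for the cell, inner diameter 22 mm, outer 27 mm, top at z = 55 mm; around it a black bayonet collar, outer diameter 68 mm, top at z = 45 mm. White marks on its +x and -x axis show the entry slots.
- collar (a point): Centre of the collar at the housing's top face, 30 mm above the tester's origin. Inward lip: inner diameter 46 mm, underside 9 mm above this point; wall bore 60 mm. Two entry slots in the lip, 13 mm wide, on tester +x and -x. From there the lugs, once below the lip, turn clockwise (from above) only: 45 degrees half position, 90 degrees lock, where the lip is 3 mm higher and the cap clicks up.
- plunger (a joint): Sprung brass plunger in the cup that carries the cell: 0 = up, its top 40 mm above the table; grows as pressed, to 0.009 m; 3 N at first, 0.8 N more per mm. With the cell in, the cap's ceiling meets the cell when the cap's rim is 37 mm above the table; press the rim to about 32 mm (7 N) so that the lugs pass under the lip. Under the lip the spring lifts the rim to at most 34 mm.
- half_mark: The pair of green marks on the tester's top face, 38 to 56 mm from the axis. Its x axis (both ways) is the direction the cap's bar must point: tester x turned 45 degrees clockwise from above. Origin: the tester's origin.
- lock_mark: The pair of red marks on the tester's top face, where the cap would lock. Its x axis is tester x turned 90 degrees clockwise. Origin: the tester's origin.
- rack: Grey cell rack fixed to the bench, 150 x 50 x 20 mm, long side along its x. Three holes 21 mm wide and 15 mm deep at x = -45, 0 and +45 mm, each with a cell standing in it. Origin: centre of its underside. It may stand left or right of the tester, the cap on the other side.
- cell_green: Green cell in the rack, same size as the blue one; to be left alone. Origin: centre of its underside.
- cell_orange: Orange cell in the rack, same size; to be left alone. Origin: centre of its underside.
- pack: Opened black battery pack, 80 x 110 x 22 mm, four blue cells lying in it and one bay empty; to be left alone. Origin: centre of its underside.
- screwdriver: Screwdriver with a red handle lying beyond the other things; to be left alone. Lies along its x.

How it is judged:
By the outcome, as a careful person would: the job done as asked, in the order asked, and still so for the second after the job is handed in, while the arm keeps its last pose, push and grip.
It also fails if it takes over 64 s, if anything falls off the work surface, if the arm or the gripper's body presses on something with over 40 N, if the wrist force passes 120 N, or if a joint passes its speed limit or range.

ROBOT

A 6-joint arm with a two-finger parallel gripper is mounted at the origin on the work surface. World frame = base frame: x ahead of the robot, y to its left, z up, the work surface at z = 0. Lengths are in m, angles in rad, forces in N, time in s.
With the tool pointing down it reaches from about 0.4 to 0.825 m from the base axis. Payload 7 kg.
Tool frame: the origin (TCP) lies at the very end of the fingers, on their centre line; the grasp point (between the pads) lies arm.hold_point_z behind it (arm.hold_point_z is the distance from the TCP to the grasp point, in m); z points along the fingers, y is the line along which they close (so a half turn about z gives the same grasp; the last joint's range is limited). The gripper opens to 88 mm and grips with 3 to 60 N. Pads are 19 mm wide; open, the fingers measure 130 mm over their backs; the gripper's body (78 mm by 193 mm) begins 47 mm behind the grasp point.
Start: joints at [-0.942, 0.359, 0.012, 0, -1.224, -0.288], TCP at [0.226, -0.636, 0.227] pointing down, gripper open.
Joint ranges: [-3.07, 3.07], [-1.43, 2.12], [-1.02, 1.25], [-3.03, 1.67], [-3.05, -0], [-3.03, 3.03]. Speed limits (rad/s): [2.39, 2.39, 3.01, 3.14, 3.14, 3.14].

INTERFACE

Orientations are given as [roll, pitch, yaw] about the fixed x, y, z axes, in that order (R = Rz(yaw) Ry(pitch) Rx(roll)).
In Python, from station import arm, cams, job_done gives the robot as it stands (arm), with the cameras (cams) and the job as plain functions.
- The arm moves only by the shell command python3 nudge.py [FORCE], which reads ROWS from standard input. ROWS is a JSON object with one list for each field, all of the same length, 1 to 20, a row being the entries at one place: aperture (the finger opening in m), sx, sy, sz (the shift in parts of the range, where 1.0 means 1 m), rz (a turn about the tool's z in a scale on which 1.0 is pi rad); each row is the pose to reach, as a shift and turn from the pose commanded when the command began, along the tool's axes at that moment; what a row does not reach only later rows make up. A row lasts 1/12 s, in which the tool goes at most 0.0417 m and 0.125 rad, less where a joint would pass 70% of its speed; a pose out of reach is approached as far as the arm can. The fingers move at their own pace and stop on an object; FORCE is the grip in N (left out, the last holds). Time passes only in rows, so rows that do not move let the fingers close. It prints the time, the measured TCP pose, the force, the opening and the grip force at its end. Input that does not fit is refused with a message, and nothing moves.
- arm.get_state(): the state, without advancing time (a new reading comes with each control period).
- cams.grab_frame(name): name is "scene" or "top" or "wrist"; returns the picture (480x640x3 uint8, red, green, blue); there is no depth.
- cams.camera_params(name): a dict with "fx", "fy", "cx", "cy" (pixels), "T" (4x4, takes a point from camera to world coordinates); the wrist camera has in their place "hand_eye" (4x4, takes a point from camera to tool coordinates, whose origin is the TCP and whose axes are the flange's). Camera axes: x right, y down, z forward; pixel columns grow to the right and rows downward; lengths in m; the calibration is good to about 2 mm. A picture is of the moment at which its call begins: read the wrist's pose just before it. camera_params takes no time and is no camera call.
- job_done(): hands the job in; it is judged then, once.
The state is a dict: "t": time; "q": joint angles; "qd": joint speeds; "joint_efforts": joint torques, N m; "eef_pos": TCP position; "ee_rot": TCP orientation; "force": force on the tool from outside, world axes, zero at the start; "moment": the same for the moment, N m; "width": finger opening in m; "gripper_force": force on a finger pad.
Only numpy, scipy, OpenCV 4.12 (cv2) and the standard library are available. Lean on these libraries where they do the work, as an engineer would, in place of code of your own. Each camera call takes 0.05 s, during which the arm holds its last target. There are 200 camera calls.

## Working session

There is one attempt and no reset: what is moved stays moved. The work goes in short steps, Python scripts to look and compute and a shell command to move; the robot and the scene stay as the last step left them, time stands still between calls to the robot, and variables do not carry over. Pictures are saved under pics/ and viewed, at most 14 in all, crops included, and the job is handed in when it is done.

```bash
ls; mkdir -p pics; python3 - <<'E'
from station import arm, cams, job_done
import cv2,numpy as np
for n in ["scene","top"]:
    cv2.imwrite(f"pics/{n}0.png",cams.grab_frame(n)[:,:,::-1])
    p=cams.camera_params(n);print(n,p['fx'],p['fy'],p['cx'],p['cy']);print(np.round(p['T'],3))
p=cams.camera_params('wrist');print(p);print(arm.hold_point_z)
s=arm.get_state();print(s)
E
```

```text
nudge.py
pics
station.py
scene 440.2189133067604 440.2189133067604 318.6283807734642 238.79809077732193
[[-0.743  0.372 -0.557  1.066]
 [ 0.67   0.425 -0.609  0.525]
 [ 0.01  -0.825 -0.565  0.584]
 [ 0.     0.     0.     1.   ]]
top 529.8979336180918 529.8979336180918 319.7809838475998 244.18406300327888
[[ 0.152 -0.956  0.25   0.38 ]
 [-0.988 -0.149  0.032 -0.004]
 [ 0.007 -0.252 -0.968  0.922]
 [ 0.     0.     0.     1.   ]]
{'fx': 426.09662451834373, 'fy': 426.09662451834373, 'cx': 314.6824560257932, 'cy': 238.63968523779502, 'hand_eye': array([[-5.32984652e-04, -9.58976862e-01, -2.83483851e-01,
         7.54356232e-02],
       [ 9.99999431e-01, -7.72931275e-04,  7.34570449e-04,
        -3.59343900e-04],
       [-9.23549599e-04, -2.83483299e-01,  9.58976729e-01,
        -1.57741603e-01],
       [ 0.00000000e+00,  0.00000000e+00,  0.00000000e+00,
         1.00000000e+00]])}
0.0188
{'t': 0.1, 'q': array([-9.41930491e-01,  3.59298127e-01,  1.11492110e-02, -3.12548559e-04,
       -1.22411983e+00, -2.88105931e-01]), 'qd': array([-0.00113914, -0.00233019,  0.00145056,  0.00259512,  0.00022453,
        0.0004481 ]), 'joint_efforts': array([-7.21953729e-04, -5.84164131e+01,  2.93750381e+01,  7.01531768e+00,
        1.01910697e-02, -5.89268257e-05]), 'eef_pos': array([ 0.22541419, -0.63577434,  0.2257262 ]), 'ee_rot': array([ 3.14009743e+00, -1.36685160e-04, -2.80093906e+00]), 'force': array([-0.40884048, -0.90324622, -0.02907103]), 'moment': array([ 0.03989305, -0.04020234, -0.02623704]), 'gripper_force': 0.0, 'width': 0.08768847069786188}
```

View pics/top0.png

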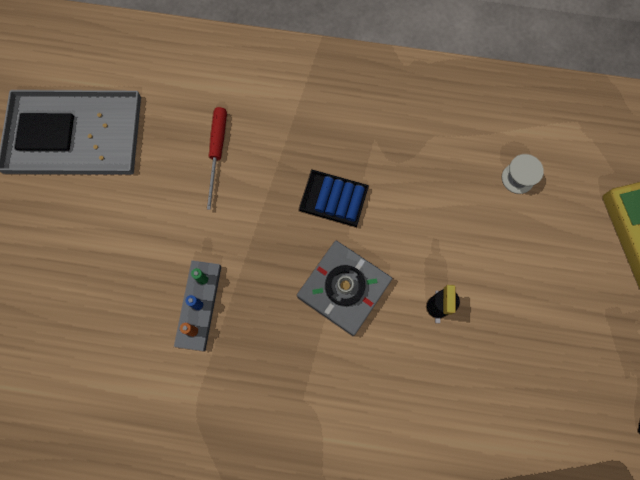

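View pics/scene0.png

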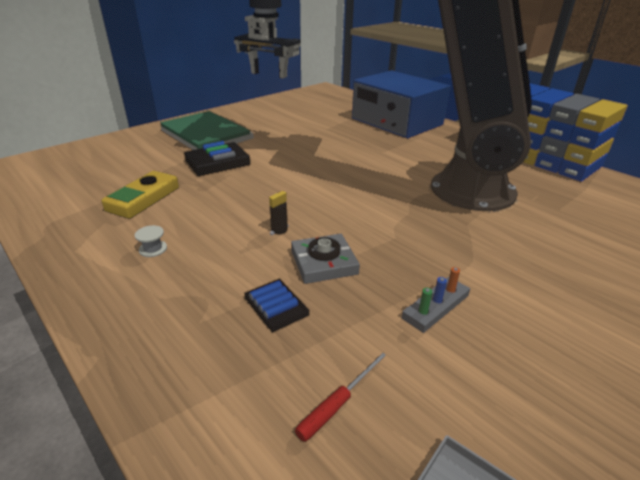

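The top view shows the blue cell in the middle rack hole at about (193,302), between green (198,273) and orange (187,328). The tester is at (346,286), and the cap with its yellow bar is at (447,299). The scene view agrees. Next I'll measure coarsely.

```bash
cat > h.py <<'E'
import numpy as np,cv2
from station import arm, cams, job_done
from scipy.spatial.transform import Rotation as R
def pose():
    s=arm.get_state();T=np.eye(4);T[:3,:3]=R.from_euler('xyz',s['ee_rot']).as_matrix();T[:3,3]=s['eef_pos'];return T
def cam(n):
    p=cams.camera_params(n)
    T=p['T'] if n!='wrist' else pose()@p['hand_eye']
    return p,np.array(T),cams.grab_frame(n)
def ray(c,uv,z):
    p,T,_=c;d=T[:3,:3]@np.array([(uv[0]-p['cx'])/p['fx'],(uv[1]-p['cy'])/p['fy'],1]);o=T[:3,3]
    return o+d*(z-o[2])/d[2]
def proj(c,X):
    p,T,_=c;x=T[:3,:3].T@(np.asarray(X)-T[:3,3]);return np.array([p['fx']*x[0]/x[2]+p['cx'],p['fy']*x[1]/x[2]+p['cy']])
def blobs(img,lo,hi,box=None,amin=4):
    h=cv2.cvtColor(img,cv2.COLOR_RGB2HSV);m=cv2.inRange(h,np.array(lo),np.array(hi))
    if box: k=np.zeros_like(m);x0,y0,x1,y1=box;k[y0:y1,x0:x1]=1;m=m*k
    n,l,st,ce=cv2.connectedComponentsWithStats(m)
    return [(st[i,4],np.round(ce[i],1),(l==i)) for i in range(1,n) if st[i,4]>=amin]
def to_tool(dX): # world shift -> tool axes
    return pose()[:3,:3].T@np.asarray(dX)
E
python3 - <<'E'
from h import *
c=cam('top');I=c[2]
C={'blue':((100,130,50),(125,255,255),(170,280,215,320),.05),'green':((50,100,30),(85,255,255),(290,230,400,340),.03),'white':((0,0,140),(180,60,255),(290,230,400,340),.03),'red':((0,130,60),(8,255,255),(290,230,400,340),.03),'yellow':((22,120,80),(35,255,255),(400,260,480,340),.09)}
for k,(lo,hi,b,z) in C.items():
    for a,ce,m in blobs(I,lo,hi,b):
        r=cv2.minAreaRect(np.argwhere(m)[:,::-1].astype(np.float32))
        print(k,a,ce,np.round(ray(c,ce,z),4),[np.round(ray(c,p,z)[:2],3).tolist() for p in cv2.boxPoints(r)] if k=='yellow' else '')
E
```

```text
blue 112 [193.1 302.5] [0.4741 0.2157 0.05  ] 
green 40 [371.5 281. ] [ 0.559  -0.0725  0.03  ] 
green 41 [317.4 290.7] [0.5283 0.0164 0.03  ] 
white 40 [359.8 263.5] [ 0.5863 -0.0486  0.03  ] 
white 4 [352.  283.5] [ 0.5496 -0.0401  0.03  ] 
white 41 [328.9 308.4] [ 0.5015 -0.0074  0.03  ] 
red 41 [321.8 270.5] [0.5641 0.0143 0.03  ] 
red 44 [367.3 301.4] [ 0.5231 -0.0699  0.03  ] 
yellow 322 [449.4 299.2] [ 0.5369 -0.1936  0.09  ] [[0.558, -0.183], [0.561, -0.2], [0.516, -0.204], [0.514, -0.187]]
```

Careful with the scale: turns go in shares of pi rad. That gives: -2.5 rad is -0.7958.

```bash
echo '{"aperture": [0.088,0.088,0.088,0.088,0.088,0.088,0.088,0.088,0.088,0.088,0.088,0.088,0.088,0.088,0.088,0.088,0.088,0.088,0.088,0.088],"sx": [-0.503,-0.503,-0.503,-0.503,-0.503,-0.503,-0.503,-0.503,-0.503,-0.503,-0.503,-0.503,-0.503,-0.503,-0.503,-0.503,-0.503,-0.503,-0.503,-0.503],"sy": [0.466,0.466,0.466,0.466,0.466,0.466,0.466,0.466,0.466,0.466,0.466,0.466,0.466,0.466,0.466,0.466,0.466,0.466,0.466,0.466],"sz": [0,0,0,0,0,0,0,0,0,0,0,0,0,0,0,0,0,0,0,0],"rz": [-0.7958,-0.7958,-0.7958,-0.7958,-0.7958,-0.7958,-0.7958,-0.7958,-0.7958,-0.7958,-0.7958,-0.7958,-0.7958,-0.7958,-0.7958,-0.7958,-0.7958,-0.7958,-0.7958,-0.7958]}' | python3 nudge.py 20
python3 - <<'E'
from h import *
c=cam('wrist');print(arm.get_state()['q'],arm.get_state()['qd'].round(3));cv2.imwrite('pics/w1.png',c[2][:,:,::-1])
for n,X in dict(t=(.5437,-.028,.03),cap=(.5375,-.1935,.098),blue=(.474,.2157,.07)).items(): print(n,proj(c,X).round(0))
E
```

```text
t: 1.82
eef_pos: [0.5439, -0.0281, 0.2261]
ee_rot: [3.141, 0.001, -0.293]
force: [0.6, -0.4, -0.1]
width: 0.0872
gripper_force: 0.0
[ 3.07778856e-01  1.45129242e-01 -2.76781315e-01 -1.22862947e-04
 -1.14968985e+00  9.78756799e-01] [-0.011 -0.005 -0.001 -0.     0.001 -0.311]
t [315. 208.]
cap [556. 169.]
blue [ 65. 376.]
```

View pics/w1.png

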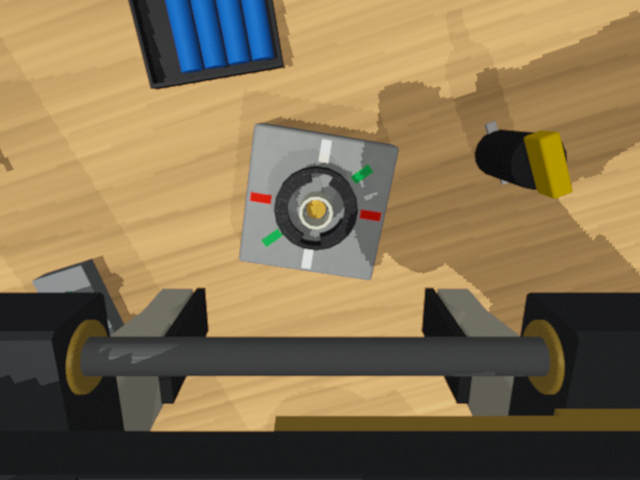

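The wrist view shows the tester with its cup at about (317,210), the white, green and red marks clear, and the cap at right with its bar at about (549,163). The rack is hidden behind the fingers, so I'll measure the tester now.

```bash
python3 - <<'E'
from h import *
c=cam('wrist');I=c[2];print(pose()[:3,3].round(4))
B=(235,115,405,285)
for k,lo,hi in (('green',(50,100,30),(85,255,255)),('white',(0,0,190),(180,40,255)),('red',(0,130,60),(8,255,255)),('red2',(172,130,60),(180,255,255))):
    for a,ce,m in blobs(I,lo,hi,B,30): print(k,a,ce,ray(c,ce,.03).round(4), ray(c,ce,.055).round(4))
t=cam('top')
for k,lo,hi in (('g',(45,80,30),(85,255,255)),('b',(100,130,50),(125,255,255)),('o',(5,150,80),(16,255,255))):
    for a,ce,m in blobs(t[2],lo,hi,(172,255,225,355),30): print(k,a,ce,ray(t,ce,.05).round(4))
for a,ce,m in blobs(I,(22,120,60),(35,255,255),(470,80,620,260),200):
    print('y',a,ce,ray(c,ce,.09).round(4))
E
```

```text
[ 0.5437 -0.0286  0.2263]
green 202 [361.5 174.3] [ 0.5604 -0.073   0.03  ] [ 0.5645 -0.0714  0.055 ]
green 175 [271. 237.] [0.5299 0.0158 0.03  ] [0.5362 0.0111 0.055 ]
white 231 [324.9 150.4] [ 0.5876 -0.0492  0.03  ] [ 0.5899 -0.0493  0.055 ]
white 235 [314.9 212.1] [ 0.5404 -0.0269  0.03  ] [ 0.546  -0.0285  0.055 ]
white 178 [306.1 258.6] [ 0.5024 -0.0077  0.03  ] [ 0.5107 -0.0107  0.055 ]
red 186 [260.2 197.3] [0.5656 0.0137 0.03  ] [0.5694 0.0092 0.055 ]
red 188 [369.6 215.4] [ 0.5245 -0.0708  0.03  ] [ 0.5312 -0.0694  0.055 ]
g 148 [199.5 276.3] [0.5188 0.2144 0.05  ]
b 136 [194.7 302.8] [0.474  0.2129 0.05  ]
o 113 [190.3 329.7] [0.4298 0.2107 0.05  ]
y 2330 [547.9 165.5] [ 0.5403 -0.193   0.09  ]
```

Scaled: -0.343 rad is -0.1092.

```bash
echo '{"aperture": [0.088,0.088,0.088,0.088,0.088,0.088,0.088,0.088,0.088],"sx": [-0.205,-0.205,-0.205,-0.205,-0.205,-0.205,-0.205,-0.205,-0.205],"sy": [-0.19,-0.19,-0.19,-0.19,-0.19,-0.19,-0.19,-0.19,-0.19],"sz": [0,0,0,0,0,0,0,0,0],"rz": [-0.1092,-0.1092,-0.1092,-0.1092,-0.1092,-0.1092,-0.1092,-0.1092,-0.1092]}' | python3 nudge.py
python3 - <<'E'
from h import *
c=cam('wrist');I=c[2];print(pose()[:3,3].round(4));cv2.imwrite('pics/w2.png',I[:,:,::-1])
for k,lo,hi in (('g',(45,80,30),(85,255,255)),('b',(100,130,50),(125,255,255)),('o',(3,190,80),(12,255,255))):
    for a,ce,m in blobs(I,lo,hi,(200,0,430,290),100): print(k,a,ce,ray(c,ce,.045).round(4))
E
```

```text
t: 2.72
eef_pos: [0.4037, 0.2145, 0.2268]
ee_rot: [-3.141, -0.0, 0.041]
force: [-0.2, 0.4, -0.2]
width: 0.0878
gripper_force: 0.0
[0.4041 0.2137 0.2266]
g 615 [318.9  54.9] [0.5224 0.2167 0.045 ]
b 398 [317.2 118.6] [0.4772 0.216  0.045 ]
```

View pics/w2.png

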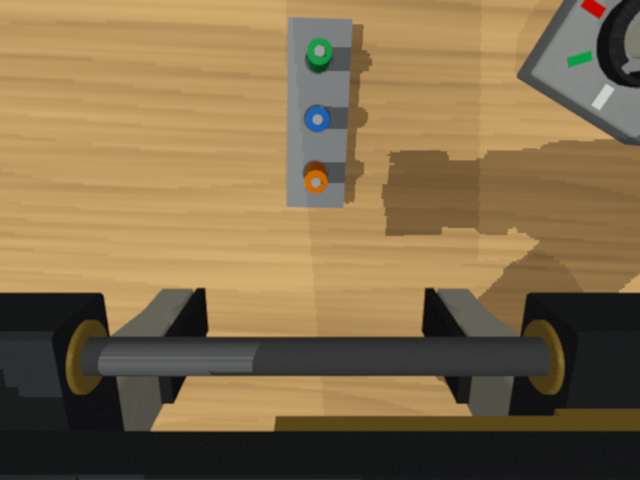

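The wrist view shows the rack with green (319,53), blue (317,119) and orange (316,181). Blue is almost straight below the camera, at about (0.477, 0.2155), and the gripper is aligned with the rack.

```bash
echo '{"aperture": [0.06,0.06,0.06,0.06,0.06,0.06,0.06,0.06,0.06,0.06],"sx": [0.0733,0.0733,0.0733,0.0733,0.0733,0.0733,0.0733,0.0733,0.0733,0.0733],"sy": [0.0015,0.0015,0.0015,0.0015,0.0015,0.0015,0.0015,0.0015,0.0015,0.0015],"sz": [0,0,0.04,0.08,0.12,0.15,0.175,0.1925,0.1925,0.1925],"rz": [0,0,0,0,0,0,0,0,0,0]}' | python3 nudge.py
echo '{"aperture": [0,0,0,0,0,0],"sx": [0,0,0,0,0,0],"sy": [0,0,0,0,0,0],"sz": [0,0,0,0,0,0],"rz": [0,0,0,0,0,0]}' | python3 nudge.py 20
```

```text
t: 3.6
eef_pos: [0.4779, 0.2134, 0.0335]
ee_rot: [3.14, 0.002, 0.039]
force: [0.0, -0.4, 1.0]
width: 0.0602
gripper_force: 0.0
t: 4.1
eef_pos: [0.4778, 0.2152, 0.0346]
ee_rot: [-3.141, -0.001, 0.042]
force: [-0.7, 0.2, -0.0]
width: 0.0257
gripper_force: 0.0
```

```bash
echo '{"aperture": [0,0,0,0,0,0,0,0,0,0,0,0],"sx": [0,0,0,0,0,0,0,0,0,0,0,0],"sy": [0,0,0,0,0,0,0,0,0,0,0,0],"sz": [0,0,0,0,0,-0.02,-0.04,-0.08,-0.12,-0.13,-0.13,-0.13],"rz": [0,0,0,0,0,0,0,0,0,0,0,0]}' | python3 nudge.py 20
python3 - <<'E'
from h import *
c=cam('wrist');I=c[2];cv2.imwrite('pics/w3.png',I[:,:,::-1]);print(pose()[:3,3].round(4))
E
```

```text
t: 5.1
eef_pos: [0.4777, 0.2152, 0.1645]
ee_rot: [-3.14, -0.001, 0.042]
force: [-0.7, -0.7, -1.3]
width: 0.0174
gripper_force: 20.0
[0.4772 0.2147 0.1634]
```

View pics/w3.png

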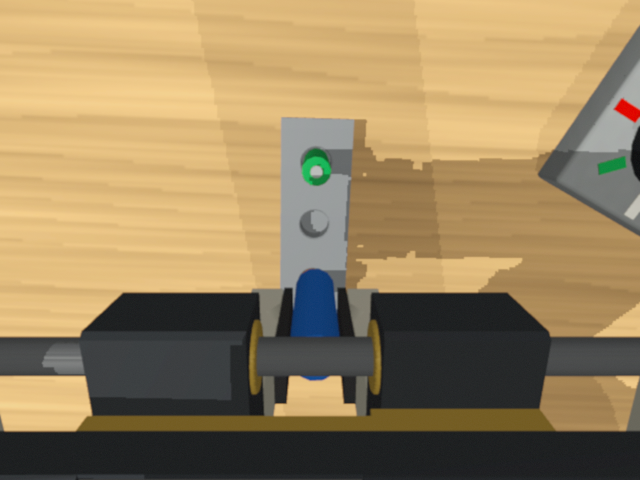

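The cell is held and upright, with its lower front edge at about (314,268), and the middle hole is empty. From this I'll work out its offset in the grip.

```bash
python3 - <<'E'
from h import *
c=cam('wrist');I=c[2];P=pose()
b=max(blobs(I,(100,130,30),(125,255,255),(270,250,360,335),100),key=lambda r:r[0]);m=np.argwhere(b[2]);v=m[:,0].min();u=m[m[:,0]<v+12][:,1].mean();print(u,v)
X=ray(c,(u,v),P[2,3]-.034+.005);print(X,(P[:3,:3].T@(X-P[:3,3])).round(4))
# target: TCP over tester, yaw stays
T=np.array([.545,-.0285,.165]);print(to_tool(T-P[:3,3]).round(4))
E
```

```text
314.7282229965157 269
[0.48488075 0.21522208 0.13382352] [ 0.008  -0.0005  0.029 ]
[ 0.0578  0.2456 -0.002 ]
```

```bash
echo '{"aperture": [0,0,0,0,0,0,0,0,0,0,0,0,0],"sx": [0.0585,0.0585,0.0585,0.0585,0.0585,0.0585,0.0585,0.0585,0.0585,0.0585,0.0585,0.0585,0.0585],"sy": [0.245,0.245,0.245,0.245,0.245,0.245,0.245,0.245,0.245,0.245,0.245,0.245,0.245],"sz": [0,0,0,0,0,0,0,0,0.03,0.055,0.07,0.07,0.07],"rz": [0,0,0,0,0,0,0,0,0,0,0,0,0]}' | python3 nudge.py
python3 - <<'E'
from h import *
c=cam('wrist');P=pose();print(P[:3,3].round(4));I=c[2]
for n in ('scene',):
    s=cam(n);u=proj(s,(.545,-.0285,.08)).astype(int);k=s[2][u[1]-45:u[1]+45,u[0]-60:u[0]+60]
k=cv2.resize(k,(640,480),interpolation=cv2.INTER_CUBIC)
J=cv2.resize(np.hstack([k,I]),(800,300));cv2.imwrite('pics/w4.png',J[:,:,::-1])
E
```

```text
t: 6.28
eef_pos: [0.5456, -0.0267, 0.093]
ee_rot: [3.141, 0.003, 0.044]
force: [0.3, 0.1, 0.4]
width: 0.0177
gripper_force: 20.0
[ 0.5466 -0.0266  0.0942]
```

View pics/w4.png

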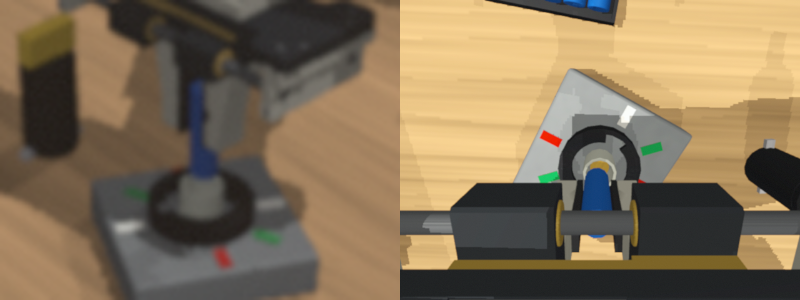

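The cell is just above the cup, perhaps a millimetre or two to one side of it (wrist view: cell at 597, cup at 600). I'll average the pose readings and measure the cup in this view.

```bash
python3 - <<'E'
from h import *
P=[];
for i in range(6):
    P.append(pose()); c=cam('wrist')
m=np.mean([p[:3,3] for p in P],0);print(m.round(4),np.std([p[:3,3] for p in P],0).round(4));I=c[2]
c[1][:3,3]+=m-P[-1][:3,3]
for k,lo,hi,b in (('white',(0,0,185),(180,50,255),(240,220,400,300)),('w2',(0,0,150),(180,50,255),(300,230,345,300)),('blue',(100,130,30),(125,255,255),(290,240,350,335))):
    for a,ce,mm in blobs(I,lo,hi,b,30):
        q=np.argwhere(mm);print(k,a,ce,q.min(0),q.max(0))
u=proj(c,(.545,-.0285,.055));print('cup centre proj',u, 'edges',proj(c,(.545,-.0285-.0135,.055)),proj(c,(.545,-.0285+.0135,.055)),proj(c,(.545+.0135,-.0285,.055)))
cv2.imwrite('pics/w5.png',cv2.resize(I[200:320,235:395],(640,480),interpolation=cv2.INTER_CUBIC)[:,:,::-1])
E
```

```text
[ 0.5471 -0.0268  0.0951] [0.0001 0.0002 0.0002]
white 141 [244.5 240.8] [232 240] [251 252]
white 80 [338. 270.] [258 328] [286 343]
white 45 [295.6 273.4] [265 293] [284 299]
w2 303 [327. 265.] [254 300] [286 344]
blue 2599 [314.4 305.6] [270 290] [334 339]
cup centre proj [318.41769117 280.43459288] edges [345.43662231 281.50136972] [291.36179691 279.36635663] [319.64048959 254.79206647]
```

View pics/w5.png

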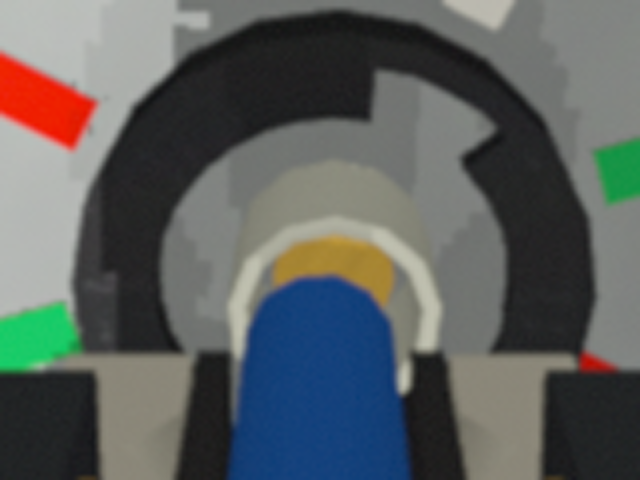

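The cell's foot is about 1.8 mm left of the cup axis and fine fore and aft, so I'll shift +y by 1.8 mm and insert.

```bash
echo '{"aperture": [0,0,0,0,0,0,0,0],"sx": [0,0,0,0,0,0,0,0],"sy": [0.0018,0.0018,0.0018,0.0018,0.0018,0.0018,0.0018,0.0018],"sz": [0,0,0.004,0.008,0.012,0.016,0.016,0.016],"rz": [0,0,0,0,0,0,0,0]}' | python3 nudge.py
python3 - <<'E'
from h import *
for i in range(3): cam('wrist')
s=arm.get_state();print(s['eef_pos'].round(4),s['force'].round(1),s['moment'].round(2))
E
```

```text
t: 7.35
eef_pos: [0.5463, -0.0292, 0.0776]
ee_rot: [3.141, 0.001, 0.042]
force: [0.3, -0.5, -0.1]
width: 0.0176
gripper_force: 20.0
[ 0.5467 -0.0291  0.0782] [-0.1  0.4 -0.3] [-0.12  0.13 -0.04]
```

```bash
echo '{"aperture": [0,0,0,0,0,0],"sx": [0,0,0,0,0,0],"sy": [0,0,0,0,0,0],"sz": [0.003,0.006,0.008,0.0085,0.0085,0.0085],"rz": [0,0,0,0,0,0]}' | python3 nudge.py
```

```text
t: 8.0
eef_pos: [0.5465, -0.0291, 0.0695]
ee_rot: [3.142, 0.0, 0.042]
force: [-0.1, -0.6, -0.6]
width: 0.0177
gripper_force: 20.0
```

```bash
echo '{"aperture": [0.03,0.03,0.05,0.05,0.05,0.05,0.06,0.06,0.06,0.06,0.06,0.06,0.06,0.06,0.06,0.06],"sx": [0,0,0,0,0,0,0,0,-0.03,-0.05,-0.07,-0.088,-0.088,-0.088,-0.088,-0.088],"sy": [0,0,0,0,0,0,0,0,0.04,0.08,0.12,0.16,0.16,0.16,0.16,0.16],"sz": [0,0,0,0,-0.02,-0.06,-0.1,-0.13,-0.13,-0.13,-0.13,-0.13,-0.13,-0.13,-0.13,-0.13],"rz": [0,0,0,0,0,0,0,0,0,0,0,0,0,0,0,0]}' | python3 nudge.py
python3 - <<'E'
from h import *
for i in range(3): c=cam('wrist')
I=c[2];print(pose()[:3,3].round(4));cv2.imwrite('pics/w6.png',I[:,:,::-1])
h=cv2.cvtColor(I,cv2.COLOR_RGB2HSV)
for a,ce,m in blobs(I,(22,120,40),(35,255,255),(220,20,430,290),200):
    r=cv2.minAreaRect(np.argwhere(m)[:,::-1].astype(np.float32));q=[ray(c,p,.098)[:2].round(4) for p in cv2.boxPoints(r)];print(a,r,np.array(q),ray(c,r[0],.098).round(4))
E
```

```text
t: 9.33
eef_pos: [0.4655, -0.1926, 0.1997]
ee_rot: [-3.142, -0.0, 0.042]
force: [0.7, 0.5, 0.1]
width: 0.0598
gripper_force: 0.0
[ 0.4658 -0.192   0.1995]
1889 ((325.00091552734375, 120.02122497558594), (76.65402221679688, 25.67888641357422), 87.56334686279297) [[ 0.5602 -0.1854]
 [ 0.5614 -0.2   ]
 [ 0.5183 -0.2044]
 [ 0.517  -0.189 ]] [ 0.5398 -0.1947  0.098 ]
```

View pics/w6.png

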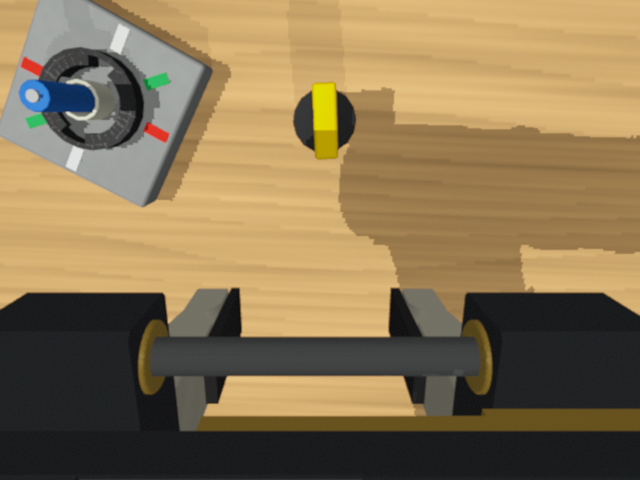

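The cell stands in the cup, with its foot inside the ring at about (90,98). The bar is at about (325,118), pointing about 5.9° from world x. I'll go and grip the bar.

Scaled: -0.058 rad is -0.0185.

```bash
echo '{"aperture": [0.06,0.06,0.06,0.06,0.06,0.06,0.06,0.06,0.06,0.04,0.03,0.03],"sx": [0.075,0.075,0.075,0.075,0.075,0.075,0.075,0.075,0.075,0.075,0.075,0.075],"sy": [0.0054,0.0054,0.0054,0.0054,0.0054,0.0054,0.0054,0.0054,0.0054,0.0054,0.0054,0.0054],"sz": [0,0,0.03,0.06,0.09,0.11,0.12,0.1226,0.1226,0.1226,0.1226,0.1226],"rz": [-0.0185,-0.0185,-0.0185,-0.0185,-0.0185,-0.0185,-0.0185,-0.0185,-0.0185,-0.0185,-0.0185,-0.0185]}' | python3 nudge.py
echo '{"aperture": [0,0,0,0,0,0,0],"sx": [0,0,0,0,0,0,0],"sy": [0,0,0,0,0,0,0],"sz": [0,0,0,0,0,0,0],"rz": [0,0,0,0,0,0,0]}' | python3 nudge.py 40
```

```text
t: 10.48
eef_pos: [0.5414, -0.195, 0.0784]
ee_rot: [3.141, -0.002, 0.1]
force: [0.5, 0.4, -0.1]
width: 0.0453
gripper_force: 0.0
t: 11.07
eef_pos: [0.5406, -0.195, 0.0771]
ee_rot: [3.142, 0.0, 0.1]
force: [-0.3, 0.3, 1.3]
width: 0.0136
gripper_force: 40.0
```

```bash
echo '{"aperture": [0,0,0,0,0,0,0],"sx": [0,0,0,0,0,0,0],"sy": [0,0,0,0,0,0,0],"sz": [-0.02,-0.05,-0.09,-0.13,-0.14,-0.14,-0.14],"rz": [0,0,0,0,0,0,0]}' | python3 nudge.py
python3 - <<'E'
from h import *
for i in range(3): c=cam('wrist')
I=c[2];P=pose();print(P[:3,3].round(4),arm.get_state()['force'])
f=lambda x,y,z: proj(c,P[:3,3]+P[:3,:3]@np.array([x,y,z])).round(1)
print('bar top end',f(.022,.007,-.0208),f(.022,-.007,-.0208),'bar low end',f(.022,0,.003),'lugtip',f(.028,.004,.077),f(.028,-.004,.077),'rim sides',f(0.0,.0205,.077),f(.0205,0,.077))
cv2.imwrite('pics/w7.png',cv2.resize(I[180:340,210:423],(800,600),interpolation=cv2.INTER_CUBIC)[:,:,::-1])
print(to_tool(np.array([.5453,-.0288,P[2,3]])-P[:3,3]).round(4))
E
```

```text
t: 11.65
eef_pos: [0.5406, -0.1948, 0.2174]
ee_rot: [-3.141, -0.002, 0.1]
force: [-0.4, -0.2, -0.9]
width: 0.0138
gripper_force: 40.0
[ 0.5397 -0.1948  0.2153] [-0.85310042 -0.05580245 -0.77157723]
bar top end [335.4 281.7] [295.  281.7] bar low end [315.2 259. ] lugtip [322.3 205.5] [308.  205.5] rim sides [350.4 252.8] [315.1 218.5]
[ 2.220e-02 -1.646e-01  1.000e-04]
```

View pics/w7.png

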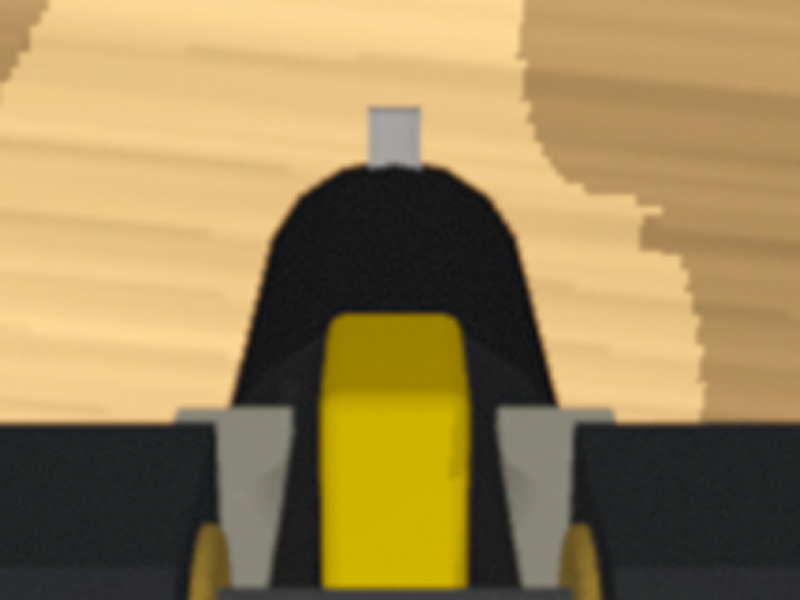

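The cap is held straight. Its lug (row 208.5, expected 205.5) and the bar end sit about 1.4 mm towards tool −x of centre, so I'll compensate, move over the tester and turn to the entry angle.

Scaled: 0.554 rad is 0.1763.

```bash
echo '{"aperture": [0,0,0,0,0,0,0,0,0,0,0,0],"sx": [0.0226,0.0226,0.0226,0.0226,0.0226,0.0226,0.0226,0.0226,0.0226,0.0226,0.0226,0.0226],"sy": [-0.164,-0.164,-0.164,-0.164,-0.164,-0.164,-0.164,-0.164,-0.164,-0.164,-0.164,-0.164],"sz": [0,0,0,0,0,0,0,0,0.01,0.02,0.02,0.02],"rz": [0.1763,0.1763,0.1763,0.1763,0.1763,0.1763,0.1763,0.1763,0.1763,0.1763,0.1763,0.1763]}' | python3 nudge.py
python3 - <<'E'
from h import *
Q=[]
for i in range(5): Q.append(pose());c=cam('wrist')
I=c[2];print(np.mean([p[:3,3] for p in Q],0).round(4));print(arm.get_state()['ee_rot'])
P=Q[-1]
f=lambda x,y,z: proj(c,P[:3,3]+P[:3,:3]@np.array([x,y,z])).round(1)
print('lugtip',f(.0266,0,.077)); w=lambda r:proj(c,np.array([.5453,-.0288,.03])+r*np.array([.899,-.438,0])).round(1)
print('white mark 47mm',w(.047));
for a,ce,m in blobs(I,(0,0,150),(180,50,255),(270,100,380,260),20): print(a,ce,ray(c,ce,.03).round(4),np.argwhere(m).min(0),np.argwhere(m).max(0))
cv2.imwrite('pics/w8.png',cv2.resize(I[130:330,182:448],(800,600),interpolation=cv2.INTER_CUBIC)[:,:,::-1])
E
```

```text
t: 12.8
eef_pos: [0.5458, -0.0304, 0.1956]
ee_rot: [3.14, 0.002, -0.455]
force: [0.0, 0.9, 0.6]
width: 0.0135
gripper_force: 40.0
[ 0.5465 -0.03    0.1966]
[-3.14122575e+00 -5.59261467e-04 -4.53904931e-01]
lugtip [316.1 207.4]
white mark 47mm [315.6 157.6]
2658 [299.1 162.4] [ 0.5898 -0.0366  0.03  ] [142 270] [215 340]
827 [311.5 206.3] [ 0.5553 -0.0301  0.03  ] [184 294] [226 334]
119 [272.2 243.5] [0.5419 0.0115 0.03  ] [226 270] [255 278]
21 [338.7 227.9] [ 0.5303 -0.0417  0.03  ] [226 336] [230 341]
```

View pics/w8.png

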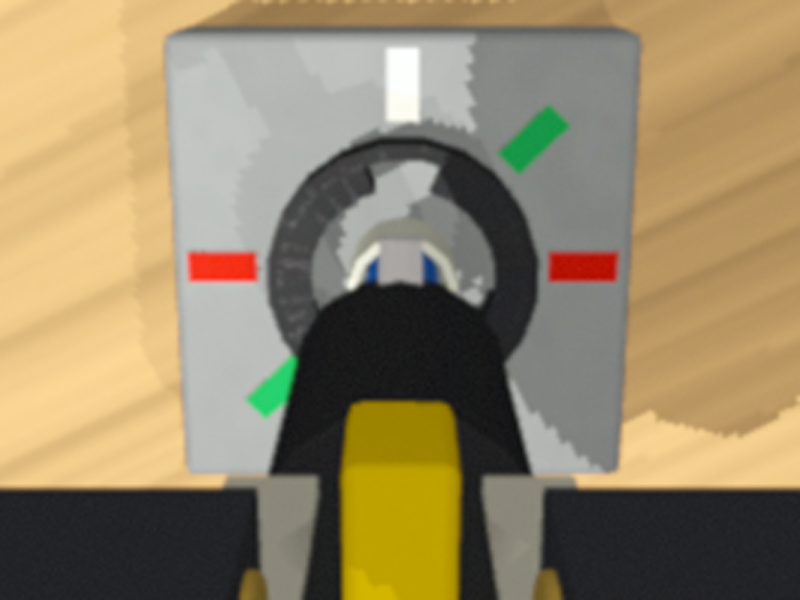

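The lug (315.5, 209) lines up sideways with the white mark (315.7). I'll nudge +x by 0.6 mm, lower to just above the collar and look again.

```bash
echo '{"aperture": [0,0,0,0,0,0,0,0,0],"sx": [0.0006,0.0006,0.0006,0.0006,0.0006,0.0006,0.0006,0.0006,0.0006],"sy": [0,0,0,0,0,0,0,0,0],"sz": [0.015,0.03,0.042,0.052,0.06,0.066,0.066,0.066,0.066],"rz": [0,0,0,0,0,0,0,0,0]}' | python3 nudge.py
python3 - <<'E'
from h import *
Q=[]
for i in range(5): Q.append(pose());c=cam('wrist')
I=c[2];print(np.mean([p[:3,3] for p in Q],0).round(4),arm.get_state()['force'])
P=Q[-1];f=lambda x,y,z: proj(c,P[:3,3]+P[:3,:3]@np.array([x,y,z])).round(1)
zz=P[2,3]-.045
print('rim z',P[2,3]-.077,'lugtip',f(.028-.0022,0,.077),f(.028,0,.077));o=np.array([.5453,-.0288,.045]);u=np.array([.899,-.438,0])
print([proj(c,o+r*u).round(1) for r in (.023,.030,.034)],'mark',proj(c,o-[0,0,.015]+.038*u))
cv2.imwrite('pics/w9.png',cv2.resize(I[150:300,215:415],(800,600),interpolation=cv2.INTER_CUBIC)[:,:,::-1])
E
```

```text
t: 13.8
eef_pos: [0.5477, -0.0297, 0.1316]
ee_rot: [-3.141, -0.001, -0.454]
force: [-0.1, -0.7, -0.9]
width: 0.0138
gripper_force: 40.0
[ 0.5476 -0.0297  0.1316] [-0.26242709 -0.22676473 -0.3412478 ]
rim z 0.054442612617174826 lugtip [316.1 208.7] [316.1 204.9]
[array([316.3, 213.9]), array([316.3, 202.2]), array([316.3, 195.4])] mark [316.26030234 184.32950268]
```

View pics/w9.png

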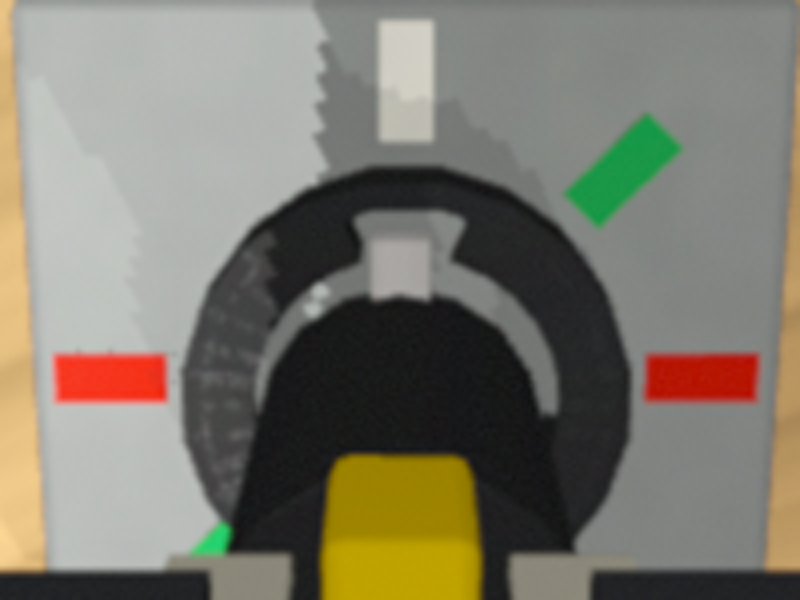

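The lug (401,265 in the crop) is within the slot mouth, about 0.6 mm left of the mark's axis (406). I'll shift +y 0.5 mm and lower into the collar.

```bash
echo '{"aperture": [0,0,0,0,0,0,0],"sx": [0,0,0,0,0,0,0],"sy": [0.0005,0.0005,0.0005,0.0005,0.0005,0.0005,0.0005],"sz": [0.003,0.006,0.009,0.012,0.014,0.014,0.014],"rz": [0,0,0,0,0,0,0]}' | python3 nudge.py
echo '{"aperture": [0,0,0,0],"sx": [0,0,0,0],"sy": [0,0,0,0],"sz": [0.002,0.004,0.004,0.004],"rz": [0,0,0,0]}' | python3 nudge.py
```

```text
t: 14.63
eef_pos: [0.5469, -0.0302, 0.1168]
ee_rot: [3.141, 0.0, -0.454]
force: [0.1, 0.7, -0.8]
width: 0.0141
gripper_force: 40.0
t: 14.97
eef_pos: [0.5474, -0.0302, 0.1133]
ee_rot: [-3.141, -0.001, -0.454]
force: [-1.4, 0.5, 2.2]
width: 0.014
gripper_force: 40.0
```

```bash
echo '{"aperture": [0,0,0,0,0,0,0],"sx": [0,0,0,0,0,0,0],"sy": [0,0,0,0,0,0,0],"sz": [0.001,0.002,0.003,0.004,0.0045,0.0045,0.0045],"rz": [0,0,0,0,0,0,0]}' | python3 nudge.py
```

```text
t: 15.55
eef_pos: [0.5474, -0.0302, 0.1089]
ee_rot: [-3.141, -0.001, -0.454]
force: [-0.1, 0.1, 5.3]
width: 0.0138
gripper_force: 40.0
```

Careful with the scale: turns go in shares of pi rad. That gives: 0.3 rad is 0.0955.

```bash
echo '{"aperture": [0,0,0,0],"sx": [0,0,0,0],"sy": [0,0,0,0],"sz": [0.0005,0.0009,0.0009,0.0009],"rz": [0,0,0,0]}' | python3 nudge.py && echo '{"aperture": [0,0,0,0,0,0],"sx": [0,0,0,0,-0.0001,-0.0001],"sy": [0.0001,0.0003,0.0004,0.0005,0.0007,0.0007],"sz": [0,0,0,0,0,0],"rz": [0.0191,0.0382,0.0573,0.0764,0.0955,0.0955]}' | python3 nudge.py
```

```text
t: 15.88
eef_pos: [0.5475, -0.0302, 0.1081]
ee_rot: [-3.141, -0.001, -0.454]
force: [0.1, 0.1, 5.9]
width: 0.0136
gripper_force: 40.0
t: 16.38
eef_pos: [0.5471, -0.0308, 0.1081]
ee_rot: [-3.141, -0.001, -0.757]
force: [-0.7, 0.5, 6.0]
width: 0.0135
gripper_force: 40.0
```

Scaled: 0.485 rad is 0.1544.

```bash
echo '{"aperture": [0,0,0,0,0,0,0,0,0,0],"sx": [0,0,0,-0.0001,-0.0001,-0.0002,-0.0002,-0.0003,-0.0003,-0.0003],"sy": [0.0001,0.0003,0.0004,0.0006,0.0007,0.0008,0.001,0.0011,0.0011,0.0011],"sz": [0,0,0,0,0,0,0,0,0,0],"rz": [0.0191,0.0382,0.0573,0.0764,0.0955,0.1146,0.1337,0.1544,0.1544,0.1544]}' | python3 nudge.py
python3 - <<'E'
from h import *
Q=[]
for i in range(4): Q.append(pose());c=cam('wrist')
I=c[2];print(arm.get_state()['eef_pos'].round(4),arm.get_state()['ee_rot'].round(4),arm.get_state()['force'].round(1),arm.get_state()['moment'].round(2))
for k,lo,hi,b in (('green',(50,100,30),(85,255,255),(200,60,440,290)),('yellow',(22,120,40),(35,255,255),(260,200,380,300))):
    for a,ce,m in blobs(I,lo,hi,b,60): print(k,a,ce,ray(c,ce,.03).round(4))
cv2.imwrite('pics/w10.png',cv2.resize(I[130:330,182:448],(800,600),interpolation=cv2.INTER_CUBIC)[:,:,::-1])
E
```

```text
t: 17.22
eef_pos: [0.5462, -0.0314, 0.1081]
ee_rot: [-3.14, -0.0, -1.239]
force: [0.2, 0.1, 6.6]
width: 0.0139
gripper_force: 40.0
[ 0.5462 -0.0314  0.1081] [-3.1403e+00 -4.0000e-04 -1.2385e+00] [ 0.  -0.   6.2] [-0.04  0.16  0.04]
green 448 [317.5 174.5] [ 0.5604 -0.0731  0.03  ]
yellow 1440 [315.  281.6] [ 0.541  -0.0125  0.03  ]
```

View pics/w10.png

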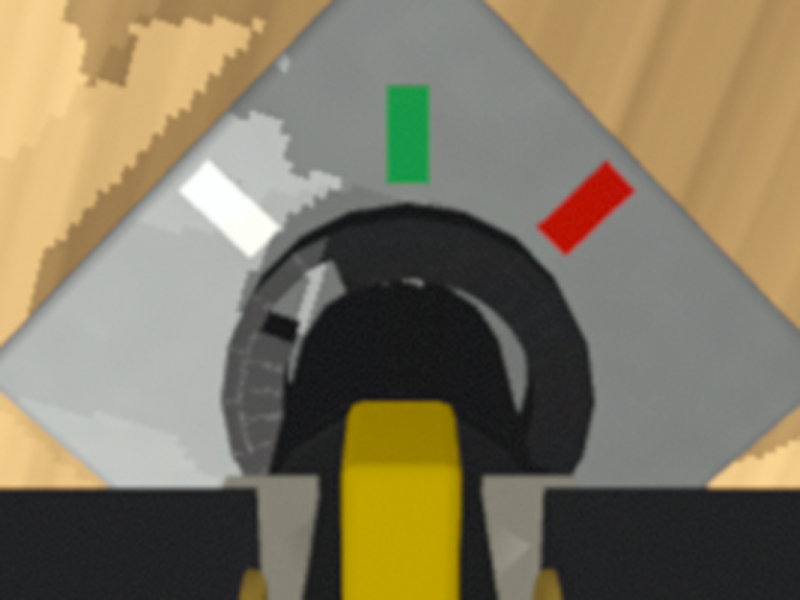

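The bar points straight at the green mark (bar column 315, mark 317). The lugs are hidden under the lip and the entry slot at left is empty, with about 6 N of spring force on the wrist. I'm handing the job in.

```bash
python3 -c "
from station import arm, cams, job_done
print(job_done())"
```

```text
the job is handed in; nothing more can be done
None
```

The job is handed in: the blue cell stands in the cup, and the cap is pressed down over it, lugs under the lip, twisted 45° clockwise to the green marks and still gripped.

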